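# Turn a rinsed fuel strainer bowl over onto its drying peg

## Task

The strainer cap on the stout peg of the drying rack is dry: lift it off and stand it in the parts tray, mouth down as it is. Then turn the rinsed aluminium strainer bowl, which stands mouth up on the bench, upside down onto that peg to drain: lower it gently until it hangs fully home, with the inside of its floor resting on the peg, and let go. Leave the other things on the bench where they are.

Things in the scene. Friction and masses are not known exactly. Their poses are not given: they have to be found in the camera images.
- bowl: Strainer bowl: plain round cast-aluminium cup, outside diameter 54 mm, 76 mm high, wall 4 mm, floor 10 mm thick, about 0.18 kg. Its lowest 10 mm carry eight wrench flats, 54 mm across, with corners 2 mm proud of the wall, so laid on its side it does not roll. Starts mouth up on the bench. Origin: centre of its underside; z points from foot to mouth.
- bowl_floor (a point): Centre of the bowl's inside floor, 10 mm from the origin along the bowl's z.
- bowl_mouth (a point): Centre of the bowl's open rim, 76 mm from the origin along the bowl's z. Bore 46 mm, 66 mm deep. Gripped at half height by a tool leaning 45 degrees, the bowl clears bench and gripper both standing and lying; swinging the tool from leaning one way to the other turns it a quarter turn, so turning it over takes two grips, laying it on its side between.
- rack: Drying rack fixed to the bench: wooden board 220 mm (its x) by 90 mm (its y), 18 mm thick; origin: centre of its underside, z up. In its middle the stout peg: 43 mm diameter up to 96 mm above the bench, then a cone to a flat tip 20 mm wide at 110 mm. 85 mm either side, along x, stand slim pegs 12 mm thick, 53 mm above the bench; a clamp nut is on one.
- peg_tip (a point): Centre of the stout peg's flat tip, 110 mm above the bench. A bowl fully home on it has its rim 44 mm above the bench and its foot uppermost at 120 mm, and only 1.5 mm of play around the peg.
- cap: Strainer cap: brass thimble closed at the top, outside diameter 53 mm, 42 mm high, wall 3 mm, top 4 mm thick, about 0.07 kg. Starts mouth down over the stout peg, its top resting on the peg's tip, 2 mm of play around the peg, rim 72 mm above the bench; 38 mm of lift frees it. Origin: centre of its open rim; z points from rim to closed top (up, as it starts).
- tray: Shallow open parts tray fixed to the bench, 140 mm (its x) by 160 mm (its y) outside, 24 mm high, wall 3 mm, floor 3 mm thick. Origin: centre of its underside; z up. A small brass drain cock lies in its corner at +x, -y; the rest is empty.
- drain_cock: Small brass drain cock, 30 mm long and 16 mm high, lying in the tray's +x, -y corner about 45 mm and 50 mm from the tray's centre. A bystander. Origin: under its middle.
- clamp_nut: Brass ring 30 mm wide, 12 mm high, on a slim peg of the rack. A bystander. Origin: centre of its underside.
- compass_bowl: Brass compass bowl with a dark card, 92 mm wide, 45 mm high, mouth up. A bystander. Origin: centre of its underside.
- toggle: Ivory toggle switch on a black body, 36 x 22 mm, 57 mm high. A bystander. Origin: centre of its underside.
- starter_switch: Chrome starter switch, round, 44 mm wide, 52 mm high. A bystander. Origin: centre of its underside.
- jewel: Green glass indicator jewel, 26 mm wide, 17 mm high. A bystander. Origin: centre of its underside.
- screwdriver: Wooden-handled screwdriver 180 mm long, lying flat. A bystander.
- wrench: Wrench 170 mm long, lying flat. A bystander.
Not all that is in view belongs to the job. What is meant by the tray is not black or brown, and is the larger of those in its own colour.

How it is judged (in metres and radians):
On the way, in this order (a step that is already met when the one before it is completed fails the run):
1. the cap stands mouth down in the tray, let go (x of cap in the frame of tray between -0.06 and 0.06 m and y of cap in the frame of tray between -0.07 and 0.07 m and z of cap in the frame of tray below 0.009 m and angle between cap's own z axis and vertical below 0.12 rad and contact force between the fingers and cap below 0.1 N), for 0.2 s.
2. the bowl hangs upside down on the stout peg, fully home (angle between bowl's own z axis and vertical above 3.04 rad and horizontal distance between bowl_floor and peg_tip below 0.006 m and z of bowl_floor in the frame of peg_tip below 0.003 m), for 0.2 s.
At the end, for the whole second after the job is handed in: The cap stands mouth down on the tray's floor (within 7 degrees of upright, at rest). The bowl hangs upside down on the stout peg, its axis within about 6 degrees of vertical, the middle of its inside floor within 6 mm sideways and 3 mm in height of the peg's tip, released and at rest (all of step 2 and x of cap in the frame of tray between -0.06 and 0.06 m and y of cap in the frame of tray between -0.07 and 0.07 m and z of cap in the frame of tray below 0.009 m and angle between cap's own z axis and vertical below 0.12 rad and linear speed of each of bowl, cap below 0.02 m/s); the robot touches nothing.
It fails at once if the bowl is rammed against the rack (over 50 N) (contact force between bowl and rack above 50 N).
It fails at once if a bystander is pushed more than 30 mm (distance of any of drain_cock, clamp_nut, compass_bowl, toggle, starter_switch, jewel, screwdriver, wrench from where it was at the start of the episode above 0.03 m).
It also fails if it takes over 72 s, if anything falls off the work surface, if the arm or the gripper's body presses on something with over 40 N, if the wrist force passes 120 N, or if a joint passes its speed limit or range.

## Robot

A 6-joint arm with a two-finger parallel gripper is mounted at the origin on the work surface. World frame = base frame: x ahead of the robot, y to its left, z up, the work surface at z = 0. Lengths are in mm, angles in degrees, forces in N, time in s.
With the tool pointing down it reaches from about 300 to 850 mm from the base axis. Payload 4.2 kg.
Tool frame: the origin (TCP) lies at the very end of the fingers, on their centre line; the grasp point (between the pads) lies 19 mm behind it; z points along the fingers, y is the line along which they close (so a half turn about z gives the same grasp; the last joint's range is limited). The gripper opens to 91 mm and grips with 3 to 60 N. Pads are 32 mm wide; open, the fingers measure 118 mm over their backs; the gripper's body (76 mm by 178 mm) begins 60 mm behind the grasp point.
Start: joints at [66.979, 18.312, 89.639, -0, 72.044, -1.146], TCP at [214.244, 533.613, 213.976] pointing down, gripper open.
Joint ranges: [-177.97, 177.97], [-48.28, 115.42], [12.27, 149.76], [-77.06, 257.06], [2.81, 150.46], [-146.56, 146.56]. Speed limits (degrees/s): [147.25, 147.25, 180, 180, 180, 180].

## Interface

Orientations are given as [roll, pitch, yaw] about the fixed x, y, z axes, in that order (R = Rz(yaw) Ry(pitch) Rx(roll)).
In Python, from workcell import env, eyes gives the robot as it stands.
- The arm moves only by the tool send_rows, never from a script. Its argument "targets" is text: rows parted by semicolons, each of 7 numbers parted by spaces: the shift along the tool's x, y, z in m, then the turn, a rotation vector about the tool's x, y, z in degrees, then the opening in per cent of the stroke, from 0 (shut) to 100 (fully open). A call has 1 to 12 rows; each row is the pose to reach, as a shift and turn from the pose commanded when the call began, along the tool's axes at that moment; what a row does not reach only later rows make up. A row lasts 1/12 s, in which the tool goes at most 41.7 mm and 7.16 degrees, less where a joint would pass 70% of its speed; a pose out of reach is approached as far as the arm can. A call with a gripper value outside its range is refused whole. The fingers move at their own pace and stop on an object; "grip_force" is the grip in N (left out, the last holds). Time passes only in rows, so rows that repeat a pose let the fingers close. It gives the time, the measured TCP pose, the force, the opening and the grip force at its end, in the units of the state.
- env.state(): the state, without advancing time (a new reading comes with each control period).
- eyes.grab_frame(name): name is "side" or "top" or "wrist"; returns a dict with "image" (480x640x3 uint8, blue, green, red), "fovy" (degrees; the focal length in pixels is half the picture's height over the tangent of half this angle, whatever the lens; pixels are square), "cx", "cy" (the principal point, pixels), "eye" and "attitude" of the camera in the world. Camera axes: x right, y up, looking along -z (the intrinsics and any distortion apply to the point x, -y, -z); pixel columns grow to the right and rows downward; lengths in mm; the calibration is good to about 2 mm. A picture is of the moment at which its call begins. There is no depth.
- env.job_done(): hands the job in; it is judged then, once.
The state is a dict: "time_s": time; "qpos": joint angles; "qvel": joint speeds; "effort": joint torques, N m; "ee_pos": TCP position; "ee_rot": TCP orientation; "force": force on the tool from outside, world axes, zero at the start; "torque": the same for the moment, N m; "gripper_width": finger opening in mm; "gripper_force": force on a finger pad.
Only numpy, scipy, OpenCV 4.12 (cv2) and the standard library are available. Lean on these libraries where they do the work, as an engineer would, in place of code of your own. Each camera call takes 0.05 s, during which the arm holds its last target. There are 200 camera calls.

## Working session

There is one attempt and no reset: what is moved stays moved. The work goes in short steps, Python scripts to look and compute and a tool call to move; the robot and the scene stay as the last step left them, time stands still between calls to the robot, and variables do not carry over. Pictures are saved under pics/ and viewed, at most 10 in all, crops included, and the job is handed in when it is done.

Besides the shell and the picture viewer there is one more tool, called after "Request:" as name(argument=value, ...), one argument or row to a line, values as JSON. send_rows: Moves the arm, as the interface text tells. Its arguments: {"type":"object","properties":{"targets":{"type":"string"},"grip_force":{"type":"number"}},"required":["targets"]}

```bash
ls; mkdir -p pics; python3 - <<'E'
from workcell import env, eyes
import cv2
for n in ("top","side"):
    f=eyes.grab_frame(n); cv2.imwrite(f"pics/{n}0.png",f["image"])
    print(n,{k:v for k,v in f.items() if k!="image"})
print(env.state())
E
```

```text
pics
top {'fovy': 57.644573750526625, 'cx': 324.4019915395662, 'cy': 237.91892837942726, 'eye': array([ 328.82291243,   95.03961782, 1098.761442  ]), 'attitude': array([ 11.27315336,  -0.48590189, -89.54110904])}
side {'fovy': 43.9330624557154, 'cx': 320.7332317014303, 'cy': 238.63922854566275, 'eye': array([ -21.85825818, -512.96031209, 1017.32555522]), 'attitude': array([ 40.28661196,   0.08962437, -41.9131589 ])}
{'time_s': 0.1, 'qpos': array([ 6.69790830e+01,  1.83484695e+01,  8.96990141e+01,  4.66157800e-04,
        7.20438548e+01, -1.14616103e+00]), 'qvel': array([ 0.0483012 , -0.01090552, -0.14103125,  0.0551308 ,  0.07650064,
       -0.08168873]), 'effort': array([ 1.27115010e-03, -4.13342679e+01, -2.32508415e+01,  7.28781126e-02,
        4.21452709e-02, -5.46351453e-05]), 'ee_pos': array([214.0570573 , 533.18876227, 213.20215021]), 'ee_rot': array([-1.79908689e+02, -2.27017082e-03,  1.58125098e+02]), 'force': array([0.47021736, 0.05894685, 0.14551401]), 'torque': array([ 0.01626443, -0.00376535, -0.06904098]), 'gripper_force': 0.0, 'gripper_width': 91.24564875354307}
```

View pics/top0.png

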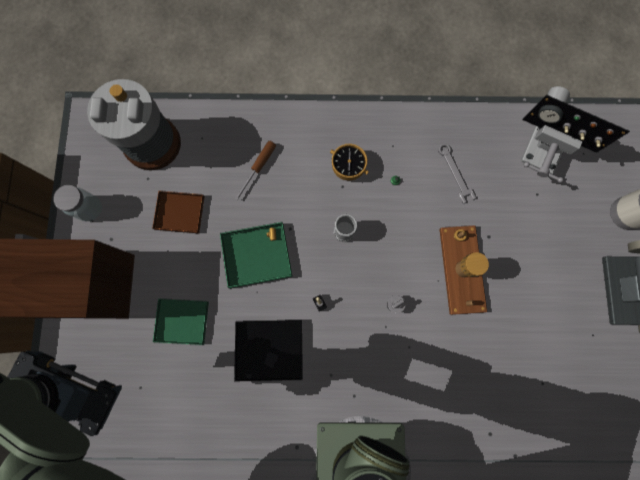

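View pics/side0.png

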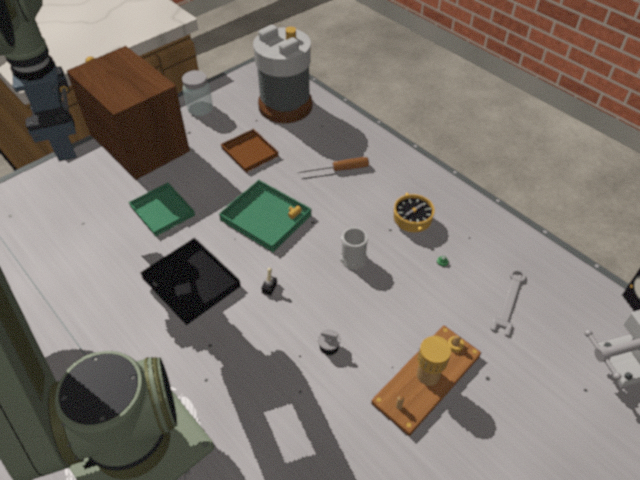

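The top view shows the cap on the peg at (475,264), the bowl at (345,227) and the rack around (463,270). There are four tray candidates:
- Large green at (257,255).
- Small green at (181,322).
- Black at (268,350).
- Brown at (180,212).

The large green one fits: it is neither black nor brown, it is the larger green, and the brass cock lies in its corner. I'll confirm it in one crop and take measurements.

```bash
cat > h.py <<'E'
import numpy as np, cv2
from scipy.spatial.transform import Rotation as R
def cam(f):
    F=240/np.tan(np.radians(f["fovy"]/2)); M=R.from_euler("xyz",f["attitude"],degrees=True).as_matrix()
    return F,M,np.array(f["eye"])
def ray(f,p):
    F,M,e=cam(f); d=M@np.array([(p[0]-f["cx"])/F,-(p[1]-f["cy"])/F,-1.]); return e,d/np.linalg.norm(d)
def onz(f,p,z):
    e,d=ray(f,p); return e+d*(z-e[2])/d[2]
def pix(f,P):
    F,M,e=cam(f); c=M.T@(np.array(P,float)-e); return np.array([f["cx"]-F*c[0]/c[2],f["cy"]+F*c[1]/c[2]])
def tri(f1,p1,f2,p2):
    a,u=ray(f1,p1); b,v=ray(f2,p2)
    s,t=np.linalg.lstsq(np.c_[u,-v],b-a,rcond=None)[0]; return (a+s*u+b+t*v)/2, np.linalg.norm(a+s*u-b-t*v)
E
python3 - <<'E'
from h import *
from workcell import eyes
t=eyes.grab_frame("top"); s=eyes.grab_frame("side")
im=t["image"]; hsv=cv2.cvtColor(im,cv2.COLOR_BGR2HSV)
g=cv2.inRange(hsv,(55,80,30),(95,255,255))
for c in cv2.findContours(g,0,2)[0]:
    if cv2.contourArea(c)>500:
        r=cv2.minAreaRect(c); print("green",r,[onz(t,p,24).round(1)[:2] for p in cv2.boxPoints(r)])
def up(i,x,y,w,h,k): return cv2.resize(i[y:y+h,x:x+w],None,fx=k,fy=k,interpolation=cv2.INTER_CUBIC)
a=up(im,215,215,80,75,5); b=up(im,320,190,55,75,5)
c=up(im,430,220,70,100,4) # 280x400
d=up(s["image"],365,320,130,120,3); e=up(s["image"],330,215,50,72,5)
W=np.zeros((600,800,3),np.uint8)
W=np.full((0,0),0)
row1=np.hstack([cv2.resize(x,(int(x.shape[1]*290/x.shape[0]),290)) for x in (a,b,c)])
row2=np.hstack([cv2.resize(x,(int(x.shape[1]*290/x.shape[0]),290)) for x in (d,e)])
w=max(row1.shape[1],row2.shape[1]); pad=lambda x:cv2.copyMakeBorder(x,0,0,0,w-x.shape[1],0)
o=np.vstack([pad(row1),pad(row2)]); print(o.shape); cv2.imwrite("pics/crop1.png",o)
for n,px in (("cap",(475,264)),("captop2",(478,262)),("rack",(455,300)),("bowl",(345,218)),("bench",(345,270)),("shaded cap side",(463,267))): print(n,hsv[px[1],px[0]])
E
```

```text
green ((179.841552734375, 321.3523254394531), (51.7535285949707, 42.65644454956055), 3.1798300743103027) [array([287.3, 496. ]), array([388.3, 498.8]), array([382.4, 372.7]), array([281.5, 372.3])]
green ((255.0800018310547, 254.9399871826172), (55.00727081298828, 65.29318237304688), 79.69515228271484) [array([551.3, 354.9]), array([583. , 194.5]), array([446.1, 166.5]), array([416. , 323.3])]
(580, 724, 3)
cap [ 18 157 151]
captop2 [ 18 158 150]
rack [ 12 155 115]
bowl [120   5  47]
bench [160   7 117]
shaded cap side [ 18 150 122]
```

View pics/crop1.png

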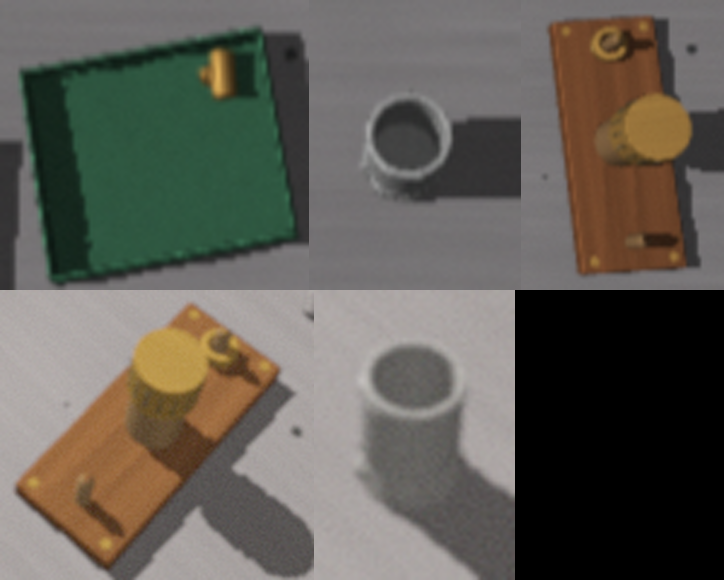

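The crop confirms the large green tray, with the brass cock in its +x, -y corner. The cap's top centre is at top (477.2,264.1) and side (435.3,349). The bowl's rim centre is at top (345.6,225.4) and side (354.1,237.3).

```bash
cat > plan.py <<'E'
"""plan(list of (x,y,z,roll,pitch,yaw)) -> tool-frame shift (m) + rotvec (deg), each from the previous target."""
import json,os,numpy as np
from scipy.spatial.transform import Rotation as R
from workcell import env
def cur():
    s=env.state(); p=np.array(s["ee_pos"]); r=R.from_euler("xyz",s["ee_rot"],degrees=True)
    if os.path.exists("cmd.json"):
        c=json.load(open("cmd.json")); P=np.array(c["p"]); Q=R.from_quat(c["q"])
        if np.linalg.norm(P-p)<6 and (Q.inv()*r).magnitude()<.04: return P,Q
        print("cmd differs, using measured",(P-p).round(1),p.round(1))
    return p,r
def plan(wps):
    P,Q=cur()
    for w in wps:
        r=R.from_euler("xyz",w[3:],degrees=True)
        d=np.round(Q.inv().apply(np.array(w[:3])-P)/1000,4); v=np.round((Q.inv()*r).as_rotvec(degrees=True),1)
        print(*d,*v,"| rows>=",int(np.ceil(max(np.linalg.norm(d)/.0417,np.linalg.norm(v)/7.16))),"|->",np.round(w,1))
        P=P+Q.apply(d*1000); Q=Q*R.from_rotvec(v,degrees=True)
    json.dump({"p":P.tolist(),"q":Q.as_quat().tolist()},open("cmd.json","w"))
E
python3 - <<'E'
from h import *
from workcell import eyes
t=eyes.grab_frame("top"); s=eyes.grab_frame("side")
print("cap",onz(t,(477.2,264.1),114),onz(s,(435.3,349),114),tri(t,(477.2,264.1),s,(435.3,349)))
print("bowl",onz(t,(345.6,225.4),76),onz(s,(354.1,237.3),76))
for n,p in dict(comp=(349,161),jewel=(395,181),tog=(319,302),start=(395,306),wr=(468,198),sdtip=(240,197),box=(134,250)).items(): print(n,onz(t,p,20).round(0)[:2])
hsv=cv2.cvtColor(t["image"],cv2.COLOR_BGR2HSV)
m=cv2.inRange(hsv,(5,100,60),(25,255,255)); m[:,:435]=0; m[:,492:]=0;m[:200]=0
c=max(cv2.findContours(m,0,2)[0],key=cv2.contourArea); r=cv2.minAreaRect(c); print("rack",r)
E
python3 -c "
from plan import *
import numpy as np
a=np.degrees(np.arctan2(-185,425))
print(a)"
```

```text
cap [ 467.65088633 -260.89800645  114.        ] [ 468.83810143 -259.06191078  114.        ] (array([ 467.25755329, -259.86558434,  116.88233138]), np.float64(0.030561992588029864))
bowl [563.96878028  37.24433363  76.        ] [564.02545465  38.14334204  76.        ]
comp [750.  25.]
jewel [696. -94.]
tog [384. 100.]
start [376. -87.]
wr [ 652. -282.]
sdtip [649. 305.]
box [509. 563.]
rack ((466.53790283203125, 269.31549072265625), (88.44546508789062, 44.60002517700195), 83.1572265625)
-23.523209020459618
```

```bash
python3 -c "
from plan import *
plan([(400,130,240,180,0,155),(468,-260,230,180,0,151)])"
```

```text
-0.3227 -0.3052 -0.0261 -0.0 0.0 3.1 | rows>= 11 |-> [400 130 240 180   0 155]
-0.2263 -0.3248 0.0101 -0.0 0.0 4.0 | rows>= 10 |-> [ 468 -260  230  180    0  151]
```

Request:
send_rows(
  targets="-0.3227 -0.3052 -0.0261 0 0 3.1 100;-0.3227 -0.3052 -0.0261 0 0 3.1 100;-0.3227 -0.3052 -0.0261 0 0 3.1 100;-0.3227 -0.3052 -0.0261 0 0 3.1 100;-0.3227 -0.3052 -0.0261 0 0 3.1 100;-0.3227 -0.3052 -0.0261 0 0 3.1 100;-0.3227 -0.3052 -0.0261 0 0 3.1 100;-0.3227 -0.3052 -0.0261 0 0 3.1 100;-0.3227 -0.3052 -0.0261 0 0 3.1 100;-0.3227 -0.3052 -0.0261 0 0 3.1 100;-0.3227 -0.3052 -0.0261 0 0 3.1 100;-0.3227 -0.3052 -0.0261 0 0 3.1 100",
)

```text
time_s: 1.3
ee_pos: [401.9, 126.2, 240.6]
ee_rot: [-180.0, 0.2, 154.7]
force: [-0.4, 0.5, 0.2]
gripper_width: 91.3
gripper_force: 0.0
```

Request:
send_rows(
  targets="-0.2263 -0.3248 0.0101 0 0 4 100;-0.2263 -0.3248 0.0101 0 0 4 100;-0.2263 -0.3248 0.0101 0 0 4 100;-0.2263 -0.3248 0.0101 0 0 4 100;-0.2263 -0.3248 0.0101 0 0 4 100;-0.2263 -0.3248 0.0101 0 0 4 100;-0.2263 -0.3248 0.0101 0 0 4 100;-0.2263 -0.3248 0.0101 0 0 4 100;-0.2263 -0.3248 0.0101 0 0 4 100;-0.2263 -0.3248 0.0101 0 0 4 100;-0.2263 -0.3248 0.0101 0 0 4 100;-0.2263 -0.3248 0.0101 0 0 4 100",
)

```text
time_s: 2.3
ee_pos: [468.1, -259.8, 229.3]
ee_rot: [179.9, -0.1, 150.9]
force: [-0.4, 0.3, 0.3]
gripper_width: 91.3
gripper_force: 0.0
```

```bash
python3 - <<'E'
from h import *
from workcell import eyes,env
w=eyes.grab_frame("wrist"); cv2.imwrite("pics/w1.png",w["image"])
print({k:v for k,v in w.items() if k!="image"}, pix(w,(468,-260,114)), env.state()["qpos"].round(1))
E
```

```text
{'fovy': 61.96616336803069, 'cx': 318.79922314246824, 'cy': 237.32055123805642, 'eye': array([ 395.10509912, -219.61284412,  400.29258791]), 'attitude': array([-1.68470777e+01, -2.17779122e-02,  6.09482335e+01])} [318.77673026 233.01190235] [-30.2  14.2  93.3   0.1  72.7 -91.2]
```

View pics/w1.png

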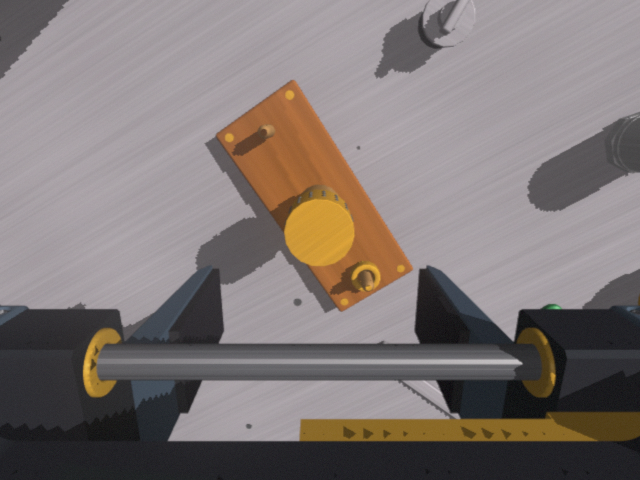

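The cap's bright disc is centred at about (319.5,232) in the wrist view. The prediction was (318.8,233), so the position is good to about 1 mm. I'll descend and grip.

```bash
python3 -c "
from plan import *
plan([(468,-260,80.5,180,0,151),(468,-260,220,180,0,151),(500,10,230,180,0,171),(486,273,120,180,0,191),(486,273,30,180,0,191)])"
```

```text
-0.0 0.0001 0.1495 -0.0 0.0 0.0 | rows>= 4 |-> [ 468.  -260.    80.5  180.     0.   151. ]
-0.0 -0.0001 -0.1395 -0.0 0.0 0.0 | rows>= 4 |-> [ 468 -260  220  180    0  151]
0.1028 0.2517 -0.0101 -0.0 -0.0 -20.0 | rows>= 7 |-> [500  10 230 180   0 171]
0.0548 0.2576 0.1099 -0.0 -0.0 -20.0 | rows>= 7 |-> [486 273 120 180   0 191]
-0.0 0.0001 0.09 -0.0 -0.0 0.0 | rows>= 3 |-> [486 273  30 180   0 191]
```

Request:
send_rows(
  targets="0 0 0.1 0 0 0 100;0 0 0.1 0 0 0 100;0 0 0.1 0 0 0 100;0 0 0.125 0 0 0 100;0 0 0.15 0 0 0 100;0 0 0.15 0 0 0 100;0 0 0.15 0 0 0 60;0 0 0.15 0 0 0 40;0 0 0.15 0 0 0 40;0 0 0.15 0 0 0 40;0 0 0.15 0 0 0 40;0 0 0.15 0 0 0 40",
  grip_force=15,
)

```text
time_s: 3.35
ee_pos: [468.4, -260.0, 80.7]
ee_rot: [180.0, 0.1, 151.0]
force: [-0.4, -0.4, 0.0]
gripper_width: 54.2
gripper_force: 0.0
```

Request:
send_rows(
  targets="0 0 0 0 0 0 30;0 0 0 0 0 0 30;0 0 0 0 0 0 30;0 0 0 0 0 0 30;0 0 -0.01 0 0 0 30;0 0 -0.02 0 0 0 30;0 0 -0.04 0 0 0 30;0 0 -0.06 0 0 0 30;0 0 -0.1 0 0 0 30;0 0 -0.14 0 0 0 30;0 0 -0.14 0 0 0 30;0 0 -0.14 0 0 0 30",
)

```text
time_s: 4.35
ee_pos: [469.2, -260.6, 223.2]
ee_rot: [-180.0, 0.4, 151.0]
force: [-1.3, -0.6, -2.0]
gripper_width: 52.4
gripper_force: 15.0
```

Request:
send_rows(
  targets="0.1028 0.2517 -0.0101 0 0 -20 30;0.1028 0.2517 -0.0101 0 0 -20 30;0.1028 0.2517 -0.0101 0 0 -20 30;0.1028 0.2517 -0.0101 0 0 -20 30;0.1028 0.2517 -0.0101 0 0 -20 30;0.1028 0.2517 -0.0101 0 0 -20 30;0.1028 0.2517 -0.0101 0 0 -20 30;0.1028 0.2517 -0.0101 0 0 -20 30",
)

```text
time_s: 5.02
ee_pos: [499.4, 14.2, 228.9]
ee_rot: [179.9, -0.2, 171.3]
force: [0.1, 0.5, -0.2]
gripper_width: 52.0
gripper_force: 15.0
```

Request:
send_rows(
  targets="0.0548 0.2576 0.1099 0 0 -20 30;0.0548 0.2576 0.1099 0 0 -20 30;0.0548 0.2576 0.1099 0 0 -20 30;0.0548 0.2576 0.1099 0 0 -20 30;0.0548 0.2576 0.1099 0 0 -20 30;0.0548 0.2576 0.1099 0 0 -20 30;0.0548 0.2576 0.1099 0 0 -20 30;0.0548 0.2576 0.1099 0 0 -20 30;0.0548 0.2576 0.1099 0 0 -20 30",
)

```text
time_s: 5.77
ee_pos: [484.7, 273.1, 118.0]
ee_rot: [-179.9, -0.3, -168.8]
force: [0.3, -0.8, 0.4]
gripper_width: 51.8
gripper_force: 15.0
```

Request:
send_rows(
  targets="0 0 0.03 0 0 0 30;0 0 0.06 0 0 0 30;0 0 0.08 0 0 0 30;0 0 0.09 0 0 0 30;0 0 0.09 0 0 0 30;0 0 0.09 0 0 0 30",
)

```text
time_s: 6.27
ee_pos: [486.7, 272.3, 30.6]
ee_rot: [-180.0, 0.0, -169.0]
force: [0.3, -0.0, -0.2]
gripper_width: 52.0
gripper_force: 15.0
```

```bash
python3 - <<'E'
from h import *
from workcell import eyes,env
s=eyes.grab_frame("side"); t=eyes.grab_frame("top")
c=lambda f,x,y:cv2.resize(f["image"][y:y+100,x:x+130],None,fx=3,fy=3,interpolation=2)
cv2.imwrite("pics/s2.png",np.hstack([c(s,200,150),c(t,200,205)])); st=env.state(); print(st["ee_pos"],st["force"],st["gripper_force"],st["qpos"])
E
```

```text
[487.35898946 273.15763963  31.72556199] [-0.39910571  0.30531913 -0.68704738] 15.00000714850195 [ 2.80928848e+01  2.68840675e+01  1.05705511e+02 -5.30480468e-03
  4.72367358e+01 -7.28853645e+01]
```

View pics/s2.png

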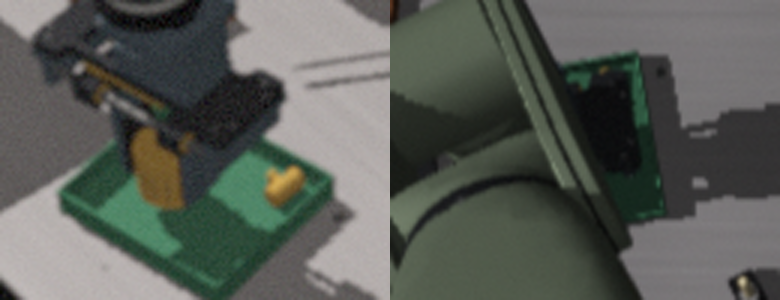

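The side crop shows the cap held upright inside the tray outline, and the cock is clear of the gripper. I'll lower it.

Request:
send_rows(
  targets="0 0 0.008 0 0 0 30;0 0 0.013 0 0 0 30;0 0 0.015 0 0 0 30;0 0 0.016 0 0 0 30;0 0 0.017 0 0 0 30;0 0 0.0175 0 0 0 30;0 0 0.0175 0 0 0 30",
)

```text
time_s: 6.95
ee_pos: [486.0, 273.2, 12.6]
ee_rot: [180.0, 0.0, -169.0]
force: [-1.1, -0.5, -0.9]
gripper_width: 51.9
gripper_force: 15.0
```

Not touching yet, so I'll go down another millimetre or two.

Request:
send_rows(
  targets="0 0 0.001 0 0 0 30;0 0 0.0015 0 0 0 30;0 0 0.002 0 0 0 30;0 0 0.002 0 0 0 30",
)

```text
time_s: 7.28
ee_pos: [486.3, 273.3, 11.6]
ee_rot: [180.0, 0.0, -169.0]
force: [-1.3, -0.8, 5.6]
gripper_width: 52.2
gripper_force: 15.0
```

Contact with the floor shows as about 6 N. I'll release and retreat.

Request:
send_rows(
  targets="0 0 0 0 0 0 60;0 0 0 0 0 0 85;0 0 0 0 0 0 85;0 0 0 0 0 0 85;0 0 0 0 0 0 85;0 0 -0.03 0 0 0 85;0 0 -0.06 0 0 0 85;0 0 -0.1 0 0 0 85;0 0 -0.15 0 0 0 100;0 0 -0.2 0 0 0 100;0 0 -0.22 0 0 0 100;0 0 -0.22 0 0 0 100",
)

```text
time_s: 8.28
ee_pos: [489.6, 275.1, 239.0]
ee_rot: [179.7, 0.9, -169.0]
force: [1.0, 0.3, 1.0]
gripper_width: 91.5
gripper_force: 0.0
```

```bash
cat >> plan.py <<'E'
def gp(gx,gy,gz,az,p,back=0):
    "TCP waypoint with the grasp point at g, tool in the vertical plane of azimuth az, leaning p (+: fingers point outward)"
    r=R.from_euler("xyz",(180,p,az+180),degrees=True); t=np.array([gx,gy,gz])+r.apply([0,0,19-back])
    return (*t,180,p,az+180)
E
python3 - <<'E'
from plan import *
os.remove("cmd.json")
from h import *
from workcell import eyes
w=eyes.grab_frame("wrist"); cv2.imwrite("pics/w3.png",w["image"]); print(pix(w,(486,273,45)))
m=cv2.inRange(cv2.cvtColor(w["image"],cv2.COLOR_BGR2HSV),(16,140,120),(26,255,255)); m[280:]=0
for c in cv2.findContours(m,0,2)[0]:
    if cv2.contourArea(c)>200: print(cv2.minEnclosingCircle(c),cv2.contourArea(c))
print(env.state()["ee_pos"])
plan([gp(564,37.7,38,3.8,45,back=110),gp(564,37.7,38,3.8,45)])
E
```

```text
[316.15797418 201.90628803]
((255.79786682128906, 248.1170196533203), 15.045113563537598) 419.0
((317.0, 199.0), 29.83296775817871) 2438.5
[488.12354651 274.28203957 235.19003523]
0.0358 -0.239 0.1318 3.0 -44.4 6.8 | rows>= 7 |-> [499.8  33.4 102.3 180.   45.  183.8]
0.0 -0.0 0.11 0.0 -0.0 -0.0 | rows>= 3 |-> [577.4  38.6  24.6 180.   45.  183.8]
```

The cap stands in the tray: its disc is at (317,199) against a predicted (316,202). Next is the bowl.

Request:
send_rows(
  targets="0.0358 -0.239 0.1318 3 -44.4 6.8 100;0.0358 -0.239 0.1318 3 -44.4 6.8 100;0.0358 -0.239 0.1318 3 -44.4 6.8 100;0.0358 -0.239 0.1318 3 -44.4 6.8 100;0.0358 -0.239 0.1318 3 -44.4 6.8 100;0.0358 -0.239 0.1318 3 -44.4 6.8 100;0.0358 -0.239 0.1318 3 -44.4 6.8 100;0.0358 -0.239 0.1318 3 -44.4 6.8 100;0.0358 -0.239 0.1318 3 -44.4 6.8 100;0.0358 -0.239 0.1318 3 -44.4 6.8 100;0.0358 -0.239 0.1318 3 -44.4 6.8 100",
)

```text
time_s: 9.25
ee_pos: [496.9, 46.7, 150.8]
ee_rot: [-178.9, 41.1, -176.7]
force: [2.2, 18.1, 1.6]
gripper_width: 90.5
gripper_force: 0.0
```

```bash
python3 - <<'E'
from plan import *
from h import *
from workcell import eyes
w=eyes.grab_frame("wrist"); print([pix(w,(564+dx,37.7+dy,76)).round(1) for dx,dy in ((0,0),(27,0),(-27,0),(0,27),(0,-27))])
cv2.imwrite("pics/w4.png",w["image"]); s=env.state(); print(s["ee_pos"],s["ee_rot"],s["qpos"].round(1))
plan([gp(564,37.7,38,3.8,45)])
E
```

```text
[array([303. , 239.4]), array([302.5, 257.8]), array([303.5, 217.7]), array([340.8, 240.8]), array([264.9, 238. ])]
[494.49486611  44.97580023 149.7745464 ] [-179.25309272   40.98462039 -177.40819033] [  5.8   1.8 136.6 -76.7   2.9 -10.9]
cmd differs, using measured [  82.9   -6.3 -125.2] [494.5  45.  149.8]
0.0198 -0.0082 0.1488 -1.6 -4.0 -0.9 | rows>= 4 |-> [577.4  38.6  24.6 180.   45.  183.8]
```

View pics/w4.png

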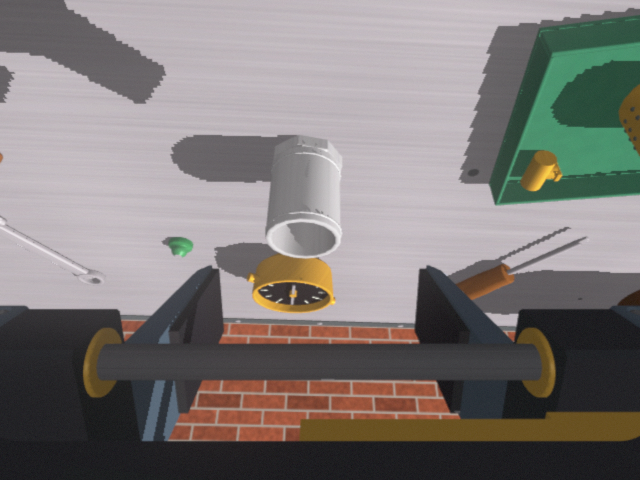

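The wrist view shows the bowl upright at (303,~195), with its rim where predicted. The radial lean drove joint 5 to its limit, so I'll back out and lean sideways in the tangential plane instead. That uses joint 4 at about ±47° with tool y radial.

```bash
python3 - <<'E'
from plan import *
os.remove("cmd.json")
plan([(500,40,250,180,0,183.8),(540,20,250,180,0,94),gp(564,37.7,38,-86.2,-45,back=110)])
E
```

```text
-0.0697 -0.0062 -0.0721 -1.1 41.0 -1.4 | rows>= 6 |-> [500.   40.  250.  180.    0.  183.8]
-0.0386 -0.0225 -0.0 -0.0 0.0 89.8 | rows>= 13 |-> [540  20 250 180   0  94]
-0.0483 0.025 0.1476 -0.1 45.0 0.1 | rows>= 7 |-> [568.3 -26.5 102.3 180.  -45.   93.8]
```

Request:
send_rows(
  targets="-0.0697 -0.0062 -0.0721 -1.1 41 -1.4 100;-0.0697 -0.0062 -0.0721 -1.1 41 -1.4 100;-0.0697 -0.0062 -0.0721 -1.1 41 -1.4 100;-0.0697 -0.0062 -0.0721 -1.1 41 -1.4 100;-0.0697 -0.0062 -0.0721 -1.1 41 -1.4 100;-0.0697 -0.0062 -0.0721 -1.1 41 -1.4 100;-0.0697 -0.0062 -0.0721 -1.1 41 -1.4 100;-0.0697 -0.0062 -0.0721 -1.1 41 -1.4 100;-0.0697 -0.0062 -0.0721 -1.1 41 -1.4 100;-0.0697 -0.0062 -0.0721 -1.1 41 -1.4 100;-0.0697 -0.0062 -0.0721 -1.1 41 -1.4 100;-0.0697 -0.0062 -0.0721 -1.1 41 -1.4 100",
)

```text
time_s: 10.3
ee_pos: [505.3, 43.0, 251.1]
ee_rot: [-179.4, 0.1, -175.3]
force: [-0.8, -0.1, 0.3]
gripper_width: 91.2
gripper_force: 0.0
```

```bash
python3 -c "
from plan import *
s=env.state();print(s['qpos'].round(1),s['ee_pos'],s['ee_rot'])"
```

```text
[  3.9  10.8  94.6  -0.6  74.5 -90.7] [505.34306583  43.03650343 251.08751019] [-1.79440570e+02  1.43578435e-01 -1.75253881e+02]
```

```bash
python3 - <<'E'
from plan import *
os.remove("cmd.json")
plan([(540,20,250,180,0,94),gp(564,37.7,38,-86.2,-45,back=110)])
E
```

```text
-0.0326 -0.0258 0.0014 -0.3 0.6 90.7 | rows>= 13 |-> [540  20 250 180   0  94]
-0.0484 0.0251 0.1476 -0.1 45.0 0.2 | rows>= 7 |-> [568.3 -26.5 102.3 180.  -45.   93.8]
```

Request:
send_rows(
  targets="-0.0326 -0.0258 0.0014 0 0 45.7 100;-0.0326 -0.0258 0.0014 0 0 45.7 100;-0.0326 -0.0258 0.0014 0 0 45.7 100;-0.0326 -0.0258 0.0014 0 0 45.7 100;-0.0326 -0.0258 0.0014 0 0 45.7 100;-0.0326 -0.0258 0.0014 0 0 45.7 100;-0.0326 -0.0258 0.0014 0 0 45.7 100;-0.0326 -0.0258 0.0014 0 0 45.7 100",
)

```text
time_s: 10.97
ee_pos: [537.1, 20.5, 251.3]
ee_rot: [-179.8, 0.6, 139.0]
force: [0.4, 0.0, -1.3]
gripper_width: 91.6
gripper_force: 0.0
```

Request:
send_rows(
  targets="0 0 0 0 0 45 100;0 0 0 0 0 45 100;0 0 0 0 0 45 100;0 0 0 0 0 45 100;0 0 0 0 0 45 100;0 0 0 0 0 45 100;0 0 0 0 0 45 100;0 0 0 0 0 45 100;0 0 0 0 0 45 100",
)

```text
time_s: 11.72
ee_pos: [537.6, 20.4, 251.7]
ee_rot: [179.7, 0.6, 94.1]
force: [0.1, 0.8, -0.1]
gripper_width: 91.1
gripper_force: 0.0
```

Request:
send_rows(
  targets="-0.0484 0.0251 0.1476 0 45 0 100;-0.0484 0.0251 0.1476 0 45 0 100;-0.0484 0.0251 0.1476 0 45 0 100;-0.0484 0.0251 0.1476 0 45 0 100;-0.0484 0.0251 0.1476 0 45 0 100;-0.0484 0.0251 0.1476 0 45 0 100;-0.0484 0.0251 0.1476 0 45 0 100;-0.0484 0.0251 0.1476 0 45 0 100;-0.0484 0.0251 0.1476 0 45 0 100;-0.0484 0.0251 0.1476 0 45 0 100;-0.0484 0.0251 0.1476 0 45 0 100",
)

```text
time_s: 12.63
ee_pos: [567.7, -26.4, 106.6]
ee_rot: [179.3, -44.3, 94.6]
force: [0.0, -0.4, -0.5]
gripper_width: 91.2
gripper_force: 0.0
```

```bash
python3 - <<'E'
from plan import *
s=env.state();print(s['qpos'].round(1),s['ee_pos'],s['ee_rot'])
os.remove("cmd.json")
plan([gp(564,37.7,38,-86.2,-45)])
E
```

```text
[-25.1  34.   95.3  38.7  78.8 -47. ] [567.72084681 -26.41945251 106.63261704] [179.31420634 -44.30896982  94.56499478]
-0.0018 0.0002 0.113 0.1 0.7 0.5 | rows>= 3 |-> [563.1  51.1  24.6 180.  -45.   93.8]
```

Request:
send_rows(
  targets="-0.0018 0.0002 0.04 0.1 0.7 0.5 100;-0.0018 0.0002 0.07 0.1 0.7 0.5 100;-0.0018 0.0002 0.1 0.1 0.7 0.5 100;-0.0018 0.0002 0.113 0.1 0.7 0.5 100;-0.0018 0.0002 0.113 0.1 0.7 0.5 100;-0.0018 0.0002 0.113 0.1 0.7 0.5 100",
  grip_force=25,
)

```text
time_s: 13.13
ee_pos: [563.2, 50.5, 24.1]
ee_rot: [-180.0, -45.1, 93.8]
force: [0.4, 0.4, 0.5]
gripper_width: 91.1
gripper_force: 0.0
```

```bash
python3 - <<'E'
from h import *
from workcell import eyes,env
s=eyes.grab_frame("side"); t=eyes.grab_frame("top"); st=env.state(); print(st["ee_pos"],st["ee_rot"],st["force"])
c=lambda f,x,y:cv2.resize(f["image"][y:y+100,x:x+130],None,fx=3,fy=3,interpolation=2)
cv2.imwrite("pics/s5.png",np.hstack([c(s,290,190),c(t,285,175)]))
E
```

```text
[564.1838433   49.18733253  24.61376485] [179.84652165 -45.06714214  93.74981189] [-0.13646513  0.75075424  0.02578526]
```

View pics/s5.png

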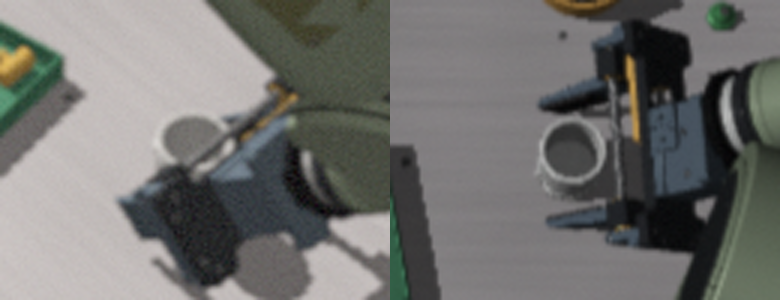

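The crops show the bowl upright between the open fingers, at (190,135) in the left panel and (575,150) in the right. I'll close and lift 90 mm.

Request:
send_rows(
  targets="0 0 0 0 0 0 60;0 0 0 0 0 0 40;0 0 0 0 0 0 40;0 0 0 0 0 0 40;0 0 0 0 0 0 40;0 0 0 0 0 0 40;0 0 0 0 0 0 40;0 0 0 0 0 0 40;0 0 0 0 0 0 40;0 0 0 0 0 0 40;0 0 0 0 0 0 40;0 0 0 0 0 0 40",
  grip_force=25,
)

```text
time_s: 14.23
ee_pos: [563.1, 49.9, 23.3]
ee_rot: [-179.9, -45.1, 93.6]
force: [1.6, -1.7, 0.7]
gripper_width: 54.4
gripper_force: 25.0
```

Request:
send_rows(
  targets="0.01 0 -0.01 0 0 0 40;0.02 0 -0.02 0 0 0 40;0.04 0 -0.04 0 0 0 40;0.06 0 -0.06 0 0 0 40;0.0636 0 -0.0636 0 0 0 40;0.0636 0 -0.0636 0 0 0 40;0.0636 0 -0.0636 0 0 0 40",
)

```text
time_s: 14.82
ee_pos: [562.4, 49.7, 113.0]
ee_rot: [-179.9, -45.1, 93.6]
force: [-0.1, 0.1, -3.3]
gripper_width: 54.3
gripper_force: 25.0
```

```bash
python3 - <<'E'
from plan import *
s=env.state();print(s['qpos'].round(1),s['ee_pos'],s['ee_rot'],s['gripper_force'],s['gripper_width'])
os.remove("cmd.json")
g=(564,37.7)
plan([gp(*g,140,-86.2,0),gp(*g,140,-86.2,45),gp(*g,35,-86.2,45),gp(*g,28,-86.2,45)])
E
```

```text
[-19.1  31.7  99.6  42.5  75.  -44. ] [562.42108401  49.71773951 113.04638112] [-179.87110602  -45.09236863   93.59055951] 24.998293602839112 54.287869273217986
-0.0029 0.0008 -0.0142 -0.0 -45.1 -0.1 | rows>= 7 |-> [564.   37.7 121.  180.    0.   93.8]
-0.0134 -0.0 -0.0055 -0.1 -45.0 -0.0 | rows>= 7 |-> [564.9  24.3 126.6 180.   45.   93.8]
0.0742 -0.0001 0.0742 0.0 0.0 -0.0 | rows>= 3 |-> [564.9  24.3  21.6 180.   45.   93.8]
0.005 0.0 0.005 0.0 0.0 -0.0 | rows>= 1 |-> [564.9  24.3  14.6 180.   45.   93.8]
```

Request:
send_rows(
  targets="-0.0029 0.0008 -0.0142 0 -45.1 0 40;-0.0029 0.0008 -0.0142 0 -45.1 0 40;-0.0029 0.0008 -0.0142 0 -45.1 0 40;-0.0029 0.0008 -0.0142 0 -45.1 0 40;-0.0029 0.0008 -0.0142 0 -45.1 0 40;-0.0029 0.0008 -0.0142 0 -45.1 0 40;-0.0029 0.0008 -0.0142 0 -45.1 0 40;-0.0029 0.0008 -0.0142 0 -45.1 0 40;-0.0029 0.0008 -0.0142 0 -45.1 0 40",
)

```text
time_s: 15.57
ee_pos: [563.2, 38.5, 119.4]
ee_rot: [-179.7, -0.1, 93.8]
force: [0.3, 0.1, -1.3]
gripper_width: 54.2
gripper_force: 25.0
```

Request:
send_rows(
  targets="-0.0134 0 -0.0055 0 -45 0 40;-0.0134 0 -0.0055 0 -45 0 40;-0.0134 0 -0.0055 0 -45 0 40;-0.0134 0 -0.0055 0 -45 0 40;-0.0134 0 -0.0055 0 -45 0 40;-0.0134 0 -0.0055 0 -45 0 40;-0.0134 0 -0.0055 0 -45 0 40;-0.0134 0 -0.0055 0 -45 0 40;-0.0134 0 -0.0055 0 -45 0 40;-0.0134 0 -0.0055 0 -45 0 40",
)

```text
time_s: 16.4
ee_pos: [565.5, 22.9, 126.9]
ee_rot: [-179.9, 44.8, 93.6]
force: [0.4, -0.2, -1.7]
gripper_width: 54.3
gripper_force: 25.0
```

Request:
send_rows(
  targets="0.025 0 0.025 0 0 0 40;0.045 0 0.045 0 0 0 40;0.06 0 0.06 0 0 0 40;0.07 0 0.07 0 0 0 40;0.0742 0 0.0742 0 0 0 40;0.0742 0 0.0742 0 0 0 40;0.0742 0 0.0742 0 0 0 40",
)

```text
time_s: 16.98
ee_pos: [566.0, 24.1, 22.7]
ee_rot: [180.0, 44.9, 93.6]
force: [0.1, 0.9, -1.0]
gripper_width: 54.0
gripper_force: 25.0
```

```bash
python3 - <<'E'
from plan import *
s=env.state();print(s['qpos'].round(1),s['ee_pos'],s['ee_rot'],s['gripper_force'],s['force'])
import cv2,numpy as np
from workcell import eyes
f=eyes.grab_frame("side"); t=eyes.grab_frame("top")
c=lambda f,x,y:cv2.resize(f["image"][y:y+100,x:x+130],None,fx=3,fy=3,interpolation=2)
cv2.imwrite("pics/s6.png",np.hstack([c(f,290,190),c(t,285,175)]))
E
```

```text
[ 24.2  38.7 102.9 -46.1  66.5  50.6] [565.99863471  24.06175762  22.7143731 ] [179.99016293  44.92191583  93.59963884] 24.997913455590606 [ 0.07516508  0.91504548 -1.02702497]
```

View pics/s6.png

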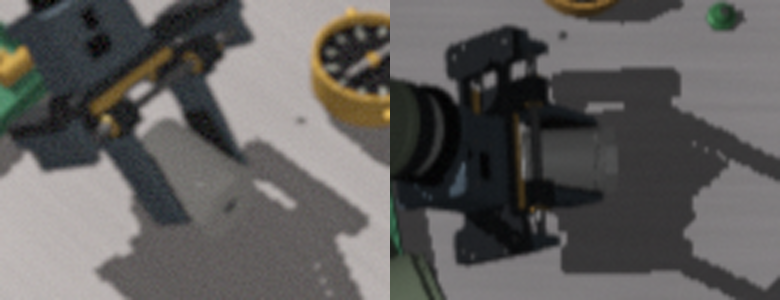

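Both views show the bowl held level, foot towards -y and just above the bench. I'll lower it until it touches.

Request:
send_rows(
  targets="0.003 0 0.003 0 0 0 40;0.004 0 0.004 0 0 0 40;0.0045 0 0.0045 0 0 0 40;0.005 0 0.005 0 0 0 40;0.005 0 0.005 0 0 0 40",
)

```text
time_s: 17.5
ee_pos: [565.7, 24.7, 16.0]
ee_rot: [-180.0, 45.0, 93.7]
force: [-1.7, 3.6, 5.7]
gripper_width: 54.3
gripper_force: 25.0
```

Request:
send_rows(
  targets="0 0 0 0 0 0 60;0 0 0 0 0 0 70;0 0 0 0 0 0 100;0 0 0 0 0 0 100;0 0 0 0 0 0 100;0 0 0 0 0 0 100;0 0 -0.03 0 0 0 100;0 0 -0.07 0 0 0 100;0 0 -0.11 0 0 0 100;0 0 -0.14 0 0 0 100;0 0 -0.14 0 0 0 100;0 0 -0.14 0 0 0 100",
)

```text
time_s: 18.5
ee_pos: [559.5, 124.2, 114.3]
ee_rot: [179.9, 44.9, 93.7]
force: [0.5, -1.0, -0.9]
gripper_width: 91.3
gripper_force: 0.0
```

```bash
python3 - <<'E'
from plan import *
s=env.state();print(s['ee_pos'],s['ee_rot'],s['gripper_width'])
os.remove("cmd.json")
g=(564.8,38.1)
plan([gp(*g,190,-86.2,0),gp(*g,27.5,-86.2,-45,110),gp(*g,27.5,-86.2,-45)])
E
```

```text
[559.52592936 124.22124776 114.27666606] [179.94918085  44.87682953  93.70049179] 91.28777911619115
-0.1012 -0.0003 0.0207 0.0 44.9 -0.1 | rows>= 7 |-> [564.8  38.1 171.  180.    0.   93.8]
-0.0643 -0.0 0.0791 -0.0 45.0 0.0 | rows>= 7 |-> [569.1 -26.1  91.8 180.  -45.   93.8]
-0.0001 -0.0 0.11 -0.0 -0.0 0.0 | rows>= 3 |-> [563.9  51.5  14.1 180.  -45.   93.8]
```

Request:
send_rows(
  targets="-0.1012 -0.0003 0.0207 0 44.9 0 100;-0.1012 -0.0003 0.0207 0 44.9 0 100;-0.1012 -0.0003 0.0207 0 44.9 0 100;-0.1012 -0.0003 0.0207 0 44.9 0 100;-0.1012 -0.0003 0.0207 0 44.9 0 100;-0.1012 -0.0003 0.0207 0 44.9 0 100;-0.1012 -0.0003 0.0207 0 44.9 0 100;-0.1012 -0.0003 0.0207 0 44.9 0 100;-0.1012 -0.0003 0.0207 0 44.9 0 100",
)

```text
time_s: 19.25
ee_pos: [563.1, 35.3, 168.9]
ee_rot: [-179.7, 0.1, 93.5]
force: [0.7, 1.1, -1.4]
gripper_width: 91.5
gripper_force: 0.0
```

Request:
send_rows(
  targets="-0.0643 0 0.0791 0 45 0 100;-0.0643 0 0.0791 0 45 0 100;-0.0643 0 0.0791 0 45 0 100;-0.0643 0 0.0791 0 45 0 100;-0.0643 0 0.0791 0 45 0 100;-0.0643 0 0.0791 0 45 0 100;-0.0643 0 0.0791 0 45 0 100;-0.0643 0 0.0791 0 45 0 100;-0.0643 0 0.0791 0 45 0 100;-0.0643 0 0.0791 0 45 0 100;-0.0643 0 0.0791 0 45 0 100",
)

```text
time_s: 20.17
ee_pos: [568.3, -25.8, 92.0]
ee_rot: [-179.9, -44.9, 93.7]
force: [-0.0, 0.2, 0.1]
gripper_width: 91.1
gripper_force: 0.0
```

```bash
python3 - <<'E'
from plan import *
from h import *
from workcell import eyes
s=env.state();print(s['ee_pos'],s['ee_rot'],s["qpos"].round(1))
w=eyes.grab_frame("wrist"); im=w["image"].copy()
for P in [(565,0,27),(565,76,27),(538,38,27),(592,38,27),(565,38,54)]:
    p=pix(w,P); print(P,p.round(0)); cv2.circle(im,tuple(int(v) for v in p),3,(0,0,255),-1)
cv2.imwrite("pics/w7.png",im)
os.remove("cmd.json")
plan([gp(564.8,38.1,27.5,-86.2,-45)])
E
```

```text
[568.28170659 -25.83748378  92.0347216 ] [-179.91801741  -44.87413934   93.72842383] [-25.2  35.4  95.7  39.1  78.  -47.6]
(565, 0, 27) [318. 295.]
(565, 76, 27) [325. 197.]
(538, 38, 27) [282. 240.]
(592, 38, 27) [361. 245.]
(565, 38, 54) [322. 223.]
-0.0002 0.0007 0.1101 -0.0 0.1 -0.0 | rows>= 3 |-> [563.9  51.5  14.1 180.  -45.   93.8]
```

View pics/w7.png

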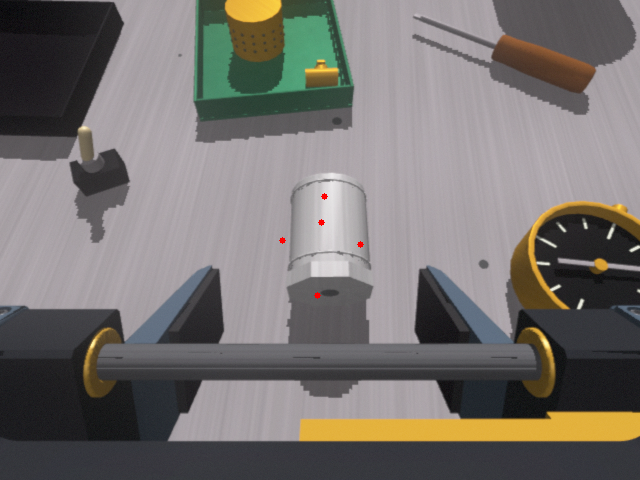

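The bowl lies with its foot towards the camera at (330,290) and its axis at column 329. That is about 5.5 mm further in x and about 3 mm further in y than I assumed. The cap stands in the tray.

```bash
python3 - <<'E'
from plan import *
os.remove("cmd.json")
plan([gp(570,41,27.5,-86.2,-45)])
E
```

```text
0.0017 0.0061 0.1119 -0.0 0.1 -0.0 | rows>= 3 |-> [569.1  54.4  14.1 180.  -45.   93.8]
```

Request:
send_rows(
  targets="0.0017 0.0061 0.03 0 0 0 100;0.0017 0.0061 0.06 0 0 0 100;0.0017 0.0061 0.09 0 0 0 100;0.0017 0.0061 0.105 0 0 0 100;0.0017 0.0061 0.112 0 0 0 100;0.0017 0.0061 0.112 0 0 0 100;0.0017 0.0061 0.112 0 0 0 100",
  grip_force=25,
)

```text
time_s: 20.8
ee_pos: [569.7, 53.5, 14.1]
ee_rot: [-180.0, -44.9, 93.7]
force: [-0.7, 0.2, -0.1]
gripper_width: 91.2
gripper_force: 0.0
```

Request:
send_rows(
  targets="0 0 0 0 0 0 60;0 0 0 0 0 0 40;0 0 0 0 0 0 40;0 0 0 0 0 0 40;0 0 0 0 0 0 40;0 0 0 0 0 0 40;0 0 0 0 0 0 40;0 0 0 0 0 0 40;0 0 0 0 0 0 40;0 0 0 0 0 0 40;0 0 0 0 0 0 40;0 0 0 0 0 0 40",
)

```text
time_s: 21.8
ee_pos: [569.4, 53.2, 13.5]
ee_rot: [-179.9, -44.9, 93.6]
force: [0.2, -2.1, 3.4]
gripper_width: 54.0
gripper_force: 25.0
```

Request:
send_rows(
  targets="0.01 0 -0.01 0 0 0 40;0.02 0 -0.02 0 0 0 40;0.04 0 -0.04 0 0 0 40;0.06 0 -0.06 0 0 0 40;0.08 0 -0.08 0 0 0 40;0.1 0 -0.1 0 0 0 40;0.106 0 -0.106 0 0 0 40;0.106 0 -0.106 0 0 0 40;0.106 0 -0.106 0 0 0 40",
)

```text
time_s: 22.55
ee_pos: [568.9, 53.5, 162.9]
ee_rot: [-179.9, -44.9, 93.6]
force: [-0.5, 0.1, -1.9]
gripper_width: 53.9
gripper_force: 25.0
```

```bash
python3 - <<'E'
from plan import *
from h import *
from workcell import eyes
s=env.state();print(s['ee_pos'],s['ee_rot'],s["qpos"].round(1),s["gripper_width"])
T=eyes.grab_frame("top"); S=eyes.grab_frame("side"); cv2.imwrite("pics/T8.png",T["image"]); cv2.imwrite("pics/S8.png",S["image"])
for n,f in (("top",T),("side",S)):
    p=pix(f,(468,-260,110)); x,y=p.astype(int); im=f["image"]; print(n,p.round(1),pix(f,(468,-260,18)).round(1))
    hsv=cv2.cvtColor(im,cv2.COLOR_BGR2HSV)
    for yy in range(y-14,y+15,2): print(yy,[tuple(int(v) for v in hsv[yy,xx]) [1:] for xx in range(x-14,x+15,2)])
os.remove("cmd.json")
plan([gp(569,40,200,-86.2,0),gp(569,40,200,-86.2,45),gp(520,-120,200,-102,45),gp(468,-260,190,-119,45)])
E
```

```text
[568.86733     53.48292794 162.91759903] [-179.8572298   -44.88988468   93.57719221] [-18.5  28.7  96.1  41.7  79.3 -39.2] 53.8533043643692
top [476.2 264.2] [463.3 269.2]
250 [(43, 89), (45, 96), (46, 95), (40, 96), (39, 92), (43, 89), (45, 85), (41, 80), (45, 80), (40, 77), (43, 77), (41, 75), (38, 74), (41, 74), (43, 72)]
252 [(42, 92), (41, 94), (39, 97), (45, 97), (39, 92), (40, 90), (42, 85), (42, 79), (41, 80), (45, 79), (40, 77), (44, 75), (41, 74), (41, 74), (46, 72)]
254 [(42, 92), (44, 98), (41, 99), (43, 96), (44, 93), (42, 90), (39, 86), (38, 80), (43, 78), (43, 78), (36, 77), (40, 76), (44, 75), (45, 74), (39, 72)]
256 [(42, 92), (41, 100), (41, 100), (40, 96), (41, 94), (40, 89), (42, 85), (41, 80), (39, 79), (43, 77), (44, 76), (44, 75), (41, 74), (45, 73), (43, 71)]
258 [(41, 93), (44, 98), (41, 99), (43, 96), (46, 94), (39, 91), (42, 86), (43, 83), (41, 81), (46, 78), (47, 76), (38, 74), (44, 75), (43, 72), (43, 71)]
260 [(40, 95), (41, 99), (39, 99), (42, 97), (41, 94), (40, 89), (42, 86), (42, 85), (44, 81), (43, 78), (40, 76), (41, 75), (41, 75), (45, 74), (43, 7
[... 3856 characters left out ...]
, (116, 143), (115, 158), (114, 152), (110, 141), (112, 132), (118, 128), (113, 129), (111, 122), (112, 121), (146, 161), (142, 182), (149, 151)]
364 [(115, 149), (112, 132), (106, 123), (107, 117), (111, 119), (115, 129), (118, 125), (110, 128), (120, 125), (114, 127), (117, 118), (126, 109), (137, 121), (157, 135), (159, 101)]
0.004 -0.0004 -0.0234 -0.2 -45.0 -0.2 | rows>= 7 |-> [569.   40.  181.  180.    0.   93.8]
-0.0135 0.0 -0.0056 -0.0 -45.0 -0.0 | rows>= 7 |-> [569.9  26.6 186.6 180.   45.   93.8]
-0.1101 -0.063 0.1103 11.1 0.0 11.2 | rows>= 5 |-> [ 517.2 -133.1  186.6  180.    45.    78. ]
-0.097 -0.0257 0.1111 12.1 0.0 12.0 | rows>= 4 |-> [ 461.5 -271.8  176.6  180.    45.    61. ]
```

Request:
send_rows(
  targets="0.004 0 -0.0234 0 -45 0 40;0.004 0 -0.0234 0 -45 0 40;0.004 0 -0.0234 0 -45 0 40;0.004 0 -0.0234 0 -45 0 40;0.004 0 -0.0234 0 -45 0 40;0.004 0 -0.0234 0 -45 0 40;0.004 0 -0.0234 0 -45 0 40;0.004 0 -0.0234 0 -45 0 40;0.004 0 -0.0234 0 -45 0 40",
)

```text
time_s: 23.4
ee_pos: [569.3, 40.7, 180.8]
ee_rot: [-179.7, -0.0, 93.7]
force: [-0.3, -0.7, -2.3]
gripper_width: 53.8
gripper_force: 25.0
```

Request:
send_rows(
  targets="-0.0135 0 -0.0056 0 -45 0 40;-0.0135 0 -0.0056 0 -45 0 40;-0.0135 0 -0.0056 0 -45 0 40;-0.0135 0 -0.0056 0 -45 0 40;-0.0135 0 -0.0056 0 -45 0 40;-0.0135 0 -0.0056 0 -45 0 40;-0.0135 0 -0.0056 0 -45 0 40;-0.0135 0 -0.0056 0 -45 0 40;-0.0135 0 -0.0056 0 -45 0 40;-0.0135 0 -0.0056 0 -45 0 40",
)

```text
time_s: 24.23
ee_pos: [571.3, 25.2, 188.1]
ee_rot: [-179.8, 45.0, 93.6]
force: [-0.1, -0.4, -1.5]
gripper_width: 53.8
gripper_force: 25.0
```

```bash
python3 - <<'E'
from h import *
from workcell import eyes,env
T=eyes.grab_frame("top"); S=eyes.grab_frame("side"); W=eyes.grab_frame("wrist")
u=lambda f,x,y,w,h,k:cv2.resize(f["image"][y:y+h,x:x+w],None,fx=k,fy=k,interpolation=2)
a=u(T,435,220,65,100,6)[:,:]; b=u(S,365,320,130,120,3); c=u(S,300,170,130,80,3)
b=np.vstack([b,c[:240]]); b=np.pad(b,((0,600-b.shape[0]),(0,0),(0,0)))
cv2.imwrite("pics/c9.png",np.hstack([a,b])); print(np.hstack([a,b]).shape,pix(T,(468,-260,110)),pix(S,(468,-260,110)))
st=env.state(); print(st["ee_pos"],st["ee_rot"],st["qpos"].round(1))
E
```

```text
(600, 780, 3) [476.18514762 264.18372257] [435.05526989 350.81719253]
[571.34510046  25.20865365 188.99707843] [-179.98031257   44.96734664   93.53455292] [ 24.1  27.4  94.  -42.   81.   36. ]
```

View pics/c9.png

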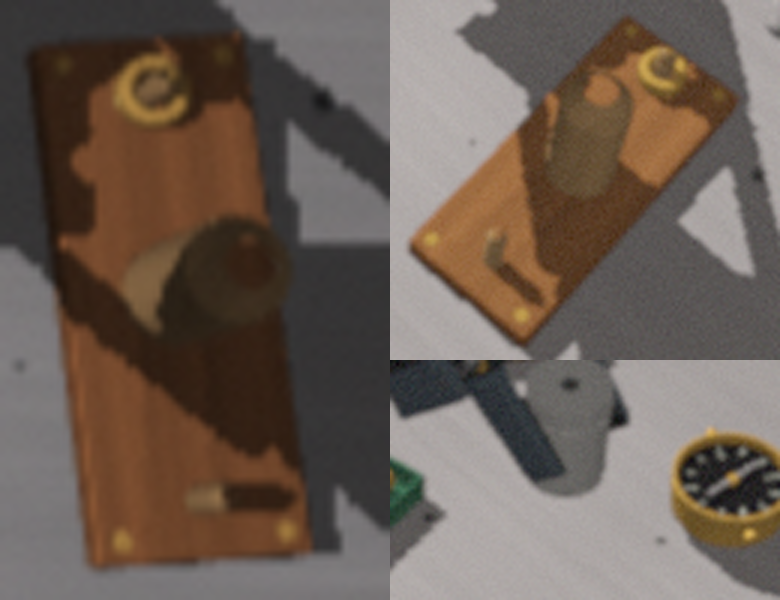

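The bowl is now upside down in the gripper, with its foot dot at side px (359.7,177.7). The bare peg tip is at top (476.4,262.3) and side (435.6,349.6).

```bash
python3 - <<'E'
from h import *
from workcell import eyes,env
T=eyes.grab_frame("top"); S=eyes.grab_frame("side")
t,s=(476.4,262.3),(435.6,349.6)
print("tip",tri(T,t,S,s),onz(T,t,110),onz(S,s,110))
st=env.state(); r=R.from_euler("xyz",st["ee_rot"],degrees=True); p=st["ee_pos"]; g=p+r.apply([0,0,-19]); print("grasp",g)
for z in (36,38,40): print("foot by side dot",onz(S,(359.7,177.7),g[2]+z)-g)
q=pix(T,g+[0,0,38]); x,y=q.astype(int); print(q); G=cv2.cvtColor(T["image"],6)
for yy in range(y-10,y+11,1): print(yy,*G[yy,x-12:x+13])
E
```

```text
tip (array([ 471.24291928, -259.76468706,  110.75209838]), np.float64(2.358928216687956)) [ 472.35928705 -260.75623091  110.        ] [ 470.50372886 -259.05882862  110.        ]
grasp [570.44455505  38.9823413  202.36330509]
foot by side dot [ 2.5685167   2.95878009 36.        ]
foot by side dot [ 1.04117355  1.53406039 38.        ]
foot by side dot [-0.48616961  0.10934068 40.        ]
[349.26841947 204.27105795]
194 12 7 9 24 51 65 69 67 67 68 69 69 69 67 66 66 66 68 67 65 57 46 67 108 122
195 11 9 20 44 63 67 68 67 66 68 69 70 67 66 67 67 69 67 67 66 66 60 74 110 123
196 15 21 41 60 67 67 67 67 67 68 71 67 68 66 67 67 67 69 70 67 66 67 77 101 117
197 34 47 60 65 68 68 67 67 68 68 68 68 65 65 66 68 68 68 68 67 67 67 70 78 95
198 47 63 67 67 70 68 67 66 68 68 67 67 67 67 68 68 68 67 66 67 67 67 69 70 78
199 50 65 68 69 67 67 67 67 66 67 65 66 67 67 68 66 67 68 66 67 68 67 66 68 72
200 47 63 68 67 67 67 68 69 67 68 67 65 65 66 65 66 66 68 67 68 68 68 67 66 69
201 45 65 67 67 69 68 70 68 68 68 65 56 52 53 58 64 68 68 67 68 68 69 69 67 69
202 42 66 69 68 70 69 69 69 69 66 55 37 32 34 4
[... 281 characters left out ...]
 70 69 69 69 68 68 66 58 46 36 36 43 60 67 69 68 68 69 69 70 68 69
207 36 65 69 67 69 68 68 70 68 68 67 63 57 56 60 66 70 70 69 69 68 67 71 68 70
208 38 64 68 70 68 70 71 70 70 69 69 68 69 68 67 70 70 69 71 68 68 68 69 70 70
209 34 59 71 69 70 71 71 70 71 68 69 69 68 68 68 69 69 71 70 69 69 69 68 69 70
210 33 56 69 69 71 72 71 70 69 70 67 69 69 68 70 69 69 72 71 68 70 68 68 67 69
211 31 50 65 68 70 71 68 68 69 68 68 70 69 68 67 70 69 71 71 69 69 70 69 66 75
212 29 40 59 65 68 70 67 68 69 68 70 70 71 68 67 68 70 71 70 69 70 70 68 68 93
213 27 34 44 55 65 68 69 69 67 70 71 70 70 69 67 69 68 70 71 68 70 68 63 76 111
214 19 23 27 35 45 58 68 69 69 70 70 68 70 69 69 70 69 70 69 69 67 61 61 93 119
```

```bash
cat > dot.py <<'E'
from h import *
from workcell import eyes,env
def dot(f,P,n=10):
    q=pix(f,P); x,y=np.round(q).astype(int); a=cv2.cvtColor(f["image"],6)[y-n:y+n+1,x-n:x+n+1].astype(float)
    m=np.median(a); w=np.clip((m-a)/m-.25,0,1)
    k,l,st,c=cv2.connectedComponentsWithStats((w>0).astype(np.uint8))
    i=min((i for i in range(1,k) if 6<=st[i,4]<=80),key=lambda i:np.hypot(*(c[i]-n)))
    return c[i]+[x-n,y-n],st[i,4]
def foot():
    T=eyes.grab_frame("top"); S=eyes.grab_frame("side"); st=env.state()
    r=R.from_euler("xyz",st["ee_rot"],degrees=True); g=st["ee_pos"]+r.apply([0,0,-19])
    P=g+[0,0,38]; a,na=dot(T,P); b,nb=dot(S,P)
    print("dots",a.round(1),na,b.round(1),nb,"grasp",g.round(1)); X,e=tri(T,a,S,b)
    print("foot",X.round(1),"gap",round(e,2),"foot-grasp",(X-g).round(1),"top@z",onz(T,a,X[2]).round(1),"side@z",onz(S,b,X[2]).round(1)); return X
E
python3 - <<'E'
from dot import *
foot()
from plan import *
os.remove("cmd.json")
plan([gp(520,-120,200,-102,45),gp(468,-260,190,-119,45)])
E
```

```text
dots [349.4 204. ] 25 [358.9 177.4] 17 grasp [570.4  39.3 202.2]
foot [569.3  39.4 243.7] gap 1.89 foot-grasp [-1.1  0.1 41.5] top@z [570.2  38.9 243.7] side@z [568.4  39.7 243.7]
-0.1083 -0.0639 0.1114 11.0 0.0 11.1 | rows>= 5 |-> [ 517.2 -133.1  186.6  180.    45.    78. ]
-0.097 -0.0256 0.1112 12.0 0.0 12.0 | rows>= 4 |-> [ 461.5 -271.8  176.6  180.    45.    61. ]
```

Request:
send_rows(
  targets="-0.1083 -0.0639 0.1114 11 0 11.1 40;-0.1083 -0.0639 0.1114 11 0 11.1 40;-0.1083 -0.0639 0.1114 11 0 11.1 40;-0.1083 -0.0639 0.1114 11 0 11.1 40;-0.1083 -0.0639 0.1114 11 0 11.1 40;-0.1083 -0.0639 0.1114 11 0 11.1 40;-0.1083 -0.0639 0.1114 11 0 11.1 40;-0.1083 -0.0639 0.1114 11 0 11.1 40",
)

```text
time_s: 25.25
ee_pos: [518.0, -131.9, 186.4]
ee_rot: [179.9, 45.0, 78.0]
force: [0.3, -0.0, -1.7]
gripper_width: 53.9
gripper_force: 25.0
```

Request:
send_rows(
  targets="-0.097 -0.0256 0.1112 12 0 12 40;-0.097 -0.0256 0.1112 12 0 12 40;-0.097 -0.0256 0.1112 12 0 12 40;-0.097 -0.0256 0.1112 12 0 12 40;-0.097 -0.0256 0.1112 12 0 12 40;-0.097 -0.0256 0.1112 12 0 12 40;-0.097 -0.0256 0.1112 12 0 12 40;-0.097 -0.0256 0.1112 12 0 12 40;-0.097 -0.0256 0.1112 12 0 12 40",
)

```text
time_s: 26.0
ee_pos: [462.7, -270.2, 176.4]
ee_rot: [180.0, 45.0, 61.2]
force: [0.1, 0.3, -2.4]
gripper_width: 54.1
gripper_force: 25.0
```

```bash
python3 - <<'E'
from dot import *
st=env.state(); print(st["ee_pos"],st["ee_rot"],st["qpos"].round(1),st["force"])
try: foot()
except Exception as e: print("no dot",e)
# peg cylinder edges in the wrist view: rows of brightness across the predicted peg
W=eyes.grab_frame("wrist"); cv2.imwrite("pics/w10.png",W["image"])
for z in (20,60,96,110): print(z,pix(W,(468,-260,z)).round(1))
E
```

```text
[ 462.71524839 -270.24470202  176.43331974] [179.95457958  45.03542488  61.15408823] [ -7.3  25.4  99.8 -42.2  78.7  39.2] [ 0.12635829  0.33216447 -2.44214239]
dots [495.6 255.3] 29 [445.2 311.2] 33 grasp [ 468.9 -258.7  189.9]
foot [ 469.4 -257.4  229.3] gap 0.77 foot-grasp [ 0.5  1.3 39.4] top@z [ 469.7 -257.6  229.3] side@z [ 469.  -257.2  229.3]
20 [319.4  54.4]
60 [319.5 100.5]
96 [319.7 148.9]
110 [319.7 169.9]
```

```bash
python3 - <<'E'
from dot import *
W=eyes.grab_frame("wrist"); T=eyes.grab_frame("top"); S=eyes.grab_frame("side")
def prof(name,f,im,P,half,z):
    c=pix(f,(*P,z)); y=int(round(c[1])); x=int(round(c[0])); a=cv2.cvtColor(im,cv2.COLOR_BGR2LAB)[y-1:y+2].mean(0).astype(int)
    print(name,z,"centre",c.round(1),"x0",x-half); print(*["%d/%d"%(v[0],v[2]) for v in a[x-half:x+half+1:1 if half<25 else 4]])
for z in (50,70,85): prof("wrist",W,W["image"],(468,-260),80,z)
im=cv2.imread("pics/S8.png")
for z in (50,70,85): prof("side",S,im,(468,-260),18,z)
print([np.linalg.norm(pix(f,(468,-260,60))-pix(f,np.array((468,-260,60))+21.5*cam(f)[1][:,0])) for f in (W,S)])
E
```

```text
wrist 50 centre [319.6  88. ] x0 240
157/171 160/172 161/172 162/171 163/172 165/173 167/175 168/175 169/174 166/174 166/174 176/168 210/171 211/170 220/172 226/172 223/173 222/172 219/172 217/171 213/172 208/171 202/170 197/169 188/167 180/165 169/163 145/159 129/155 111/151 100/152 98/151 97/149 106/138 119/130 121/130 123/130 120/129 212/127 212/127 212/127
wrist 70 centre [319.7 112.9] x0 240
154/168 156/169 159/170 162/170 163/172 164/171 167/172 166/172 168/172 167/173 167/174 191/167 212/170 213/171 222/171 225/171 223/171 220/171 217/171 215/171 211/170 205/170 202/169 195/168 188/166 179/165 169/162 149/158 129/153 115/150 124/132 121/131 121/130 120/130 120/129 121/129 121/129 119/128 120/128 122/128 121/128
wrist 85 centre [319.7 133. ] x0 240
152/165 103/147 103/148 104/149 108/150 162/168 162/168 162/168 162/169 149/162 139/145 200/168 223/170 232/169 236/168 239/168 241/167 243/166 244/165 244/166 242/167 239/168 234/170 230/170 225/170 217/170 206/169 198/167 176/163 126/151 118/133 122/130 124/131 122/129 122/129 121/129 120/128 119/128 120/127 119/127 120/128
side 50
[... 344 characters left out ...]
.2] x0 414
147/161 145/162 151/163 150/162 152/161 149/158 142/154 136/153 128/151 126/150 119/151 118/150 123/150 130/151 134/152 138/152 136/153 134/153 131/151 125/151 122/150 119/150 117/149 114/150 113/150 114/149 113/149 111/148 107/149 104/147 106/150 126/158 141/161 147/161 134/160 120/158 102/154
side 85 centre [433. 358.] x0 415
146/161 146/163 147/162 147/163 151/160 147/157 144/153 142/154 151/155 164/156 169/157 170/156 167/156 164/157 160/155 154/155 151/154 144/154 140/153 133/152 124/151 124/151 116/149 118/151 118/149 112/150 116/148 113/148 111/149 110/150 121/153 139/160 148/162 150/162 150/162 149/163 146/162
[np.float64(37.14664684209839), np.float64(12.030910348241434)]
```

The wrist and side edges put the peg axis at (468,-260), to about 0.5 mm across the fingers. The bowl's foot needs about 2.9 mm more along the lean direction. I'll correct that and lower to just above the tip.

Request:
send_rows(
  targets="-0.002 0 0.002 0 0 0 40;0.008 0 0.012 0 0 0 40;0.016 0 0.02 0 0 0 40;0.022 0 0.026 0 0 0 40;0.0248 0 0.0289 0 0 0 40;0.0248 0 0.0289 0 0 0 40;0.0248 0 0.0289 0 0 0 40;0.0248 0 0.0289 0 0 0 40",
)

```text
time_s: 26.97
ee_pos: [460.6, -274.1, 138.6]
ee_rot: [179.9, 45.1, 61.0]
force: [0.2, -0.4, -2.1]
gripper_width: 53.9
gripper_force: 25.0
```

```bash
python3 - <<'E'
from dot import *
st=env.state(); print(st["ee_pos"],st["ee_rot"],st["force"])
X=foot(); d=X[:2]-[468,-260]; print("along d",d@[.485,.875],"along y",d@[.875,-.485])
E
```

```text
[ 460.5517633  -274.13449297  138.63019391] [179.94620817  45.06180578  61.01653734] [ 0.18338773 -0.44690753 -2.05607896]
dots [490.5 259. ] 26 [442.5 326.1] 29 grasp [ 467.1 -262.3  152.3]
foot [ 467.4 -261.2  192. ] gap 0.78 foot-grasp [ 0.3  1.1 39.7] top@z [ 467.7 -261.5  192. ] side@z [ 467.  -261.1  192. ]
along d -1.3558955296727109 along y 0.08524884742914905
```

Request:
send_rows(
  targets="0.0006 0 -0.0006 0 0 0 40;0.004 0 0.0028 0 0 0 40;0.007 0 0.0058 0 0 0 40;0.01 0 0.0088 0 0 0 40;0.0125 0 0.0113 0 0 0 40;0.015 0 0.0138 0 0 0 40;0.017 0 0.0158 0 0 0 40;0.0183 0 0.0171 0 0 0 40;0.0183 0 0.0171 0 0 0 40",
)

```text
time_s: 27.82
ee_pos: [461.5, -272.9, 112.8]
ee_rot: [179.9, 45.0, 61.0]
force: [3.7, 3.2, -3.0]
gripper_width: 54.2
gripper_force: 25.0
```

It is on the peg with about 5 N of side force towards +d. I'll nudge 0.8 mm that way and continue.

Request:
send_rows(
  targets="0.0006 0 -0.0006 0 0 0 40;0.003 0 0.0018 0 0 0 40;0.006 0 0.0048 0 0 0 40;0.009 0 0.0078 0 0 0 40;0.012 0 0.0108 0 0 0 40;0.0147 0 0.0135 0 0 0 40;0.0147 0 0.0135 0 0 0 40",
)

```text
time_s: 28.4
ee_pos: [461.5, -272.6, 92.6]
ee_rot: [180.0, 45.0, 61.1]
force: [3.8, 1.0, -4.0]
gripper_width: 54.1
gripper_force: 25.0
```

Request:
send_rows(
  targets="0.0003 0.0004 -0.0003 0 0 0 40;0.0033 0.0004 0.0027 0 0 0 40;0.0063 0.0004 0.0057 0 0 0 40;0.0093 0.0004 0.0087 0 0 0 40;0.0123 0.0004 0.0117 0 0 0 40;0.0144 0.0004 0.0138 0 0 0 40;0.0144 0.0004 0.0138 0 0 0 40",
)

```text
time_s: 28.98
ee_pos: [461.5, -272.5, 72.7]
ee_rot: [-179.9, 45.1, 61.1]
force: [3.1, -1.3, -3.4]
gripper_width: 54.2
gripper_force: 25.0
```

Now the last few millimetres, in small steps.

Request:
send_rows(
  targets="0.0007 0.0004 0.0007 0 0 0 40;0.0014 0.0004 0.0014 0 0 0 40;0.0021 0.0004 0.0021 0 0 0 40;0.0024 0.0004 0.0024 0 0 0 40;0.0024 0.0004 0.0024 0 0 0 40",
)

```text
time_s: 29.4
ee_pos: [461.6, -272.5, 70.0]
ee_rot: [-180.0, 45.1, 61.1]
force: [0.2, 0.7, -1.8]
gripper_width: 54.0
gripper_force: 25.0
```

Request:
send_rows(
  targets="0.0004 0 0.0004 0 0 0 40;0.0007 0 0.0007 0 0 0 40;0.001 0 0.001 0 0 0 40;0.0012 0 0.0012 0 0 0 40;0.0012 0 0.0012 0 0 0 40",
)

```text
time_s: 29.82
ee_pos: [461.7, -272.7, 69.1]
ee_rot: [180.0, 45.1, 61.0]
force: [-0.6, 3.7, 3.6]
gripper_width: 53.9
gripper_force: 25.0
```

```bash
python3 -c "
from dot import *
foot(); print(env.state()['force'])"
```

```text
Traceback (most recent call last):
  File "dot.py", line 12, in foot
    P=g+[0,0,38]; a,na=dot(T,P); b,nb=dot(S,P)
                       ~~~^^^^^
  File "dot.py", line 7, in dot
    i=min((i for i in range(1,k) if 6<=st[i,4]<=80),key=lambda i:np.hypot(*(c[i]-n)))
ValueError: min() iterable argument is empty
```

The 5 N rise at a foot height of about 120 mm means it is resting on the tip. I'll release and back off.

Request:
send_rows(
  targets="0 0 0 0 0 0 60;0 0 0 0 0 0 70;0 0 0 0 0 0 100;0 0 0 0 0 0 100;0 0 0 0 0 0 100;0 0 0 0 0 0 100;0 0 -0.03 0 0 0 100;0 0 -0.07 0 0 0 100;0 0 -0.11 0 0 0 100;0 0 -0.15 0 0 0 100;0 0 -0.15 0 0 0 100;0 0 -0.15 0 0 0 100",
)

```text
time_s: 30.92
ee_pos: [514.8, -178.8, 175.4]
ee_rot: [179.7, 44.9, 61.0]
force: [0.4, 0.2, -0.7]
gripper_width: 91.2
gripper_force: 0.0
```

Request:
send_rows(
  targets="-0.04 0 -0.1 0 0 0 100;-0.04 0 -0.1 0 0 0 100;-0.04 0 -0.1 0 0 0 100;-0.04 0 -0.1 0 0 0 100;-0.04 0 -0.1 0 0 0 100;-0.04 0 -0.1 0 0 0 100",
)

```text
time_s: 31.42
ee_pos: [532.6, -143.3, 271.4]
ee_rot: [-179.7, 45.2, 61.2]
force: [-0.8, -0.8, -0.9]
gripper_width: 91.2
gripper_force: 0.0
```

```bash
python3 - <<'E'
from dot import *
st=env.state(); print(st["ee_pos"],st["force"])
T=eyes.grab_frame("top"); S=eyes.grab_frame("side"); W=eyes.grab_frame("wrist")
P=np.array([468,-260,120.]); r={}
for n,f in (("top",T),("side",S),("wrist",W)):
    try: r[n]=dot(f,P,16 if n=="wrist" else 10); print(n,pix(f,P).round(1),r[n],onz(f,r[n][0],120).round(1))
    except Exception as e: print(n,e)
if "top" in r and "side" in r: print(tri(T,r["top"][0],S,r["side"][0]))
hs=cv2.cvtColor(T["image"],cv2.COLOR_BGR2HSV); m=cv2.inRange(hs,(14,120,90),(26,255,255)); m[:,:215]=0;m[:,300:]=0;m[:215]=0;m[295:]=0
for c in cv2.findContours(m,0,2)[0]:
    if cv2.contourArea(c)>20: q=cv2.minEnclosingCircle(c); print("tray brass",q,onz(T,q[0],45).round(0))
E
```

```text
[ 532.63749994 -143.25285178  271.37625774] [-0.82706157 -0.82837092 -0.91071445]
top [477.7 263.6] (array([478.1, 263.1]), np.int32(20)) [ 469.1 -260.9  120. ]
side [435.9 347.9] (array([436., 347.]), np.int32(21)) [ 469.4 -259.   120. ]
wrist [320.2 192.3] (array([320.24590164, 193.1147541 ]), np.int32(61)) [ 467.4 -261.2  120. ]
(array([ 468.45743552, -259.81892298,  122.403415  ]), np.float64(0.7268822500283955))
tray brass ((248.49127197265625, 258.25982666015625), 10.843310356140137) [487. 272.  45.]
tray brass ((271.5, 233.5), 5.700977325439453) [549. 218.  45.]
```

The foot dot triangulates to (468.5, -259.8, 122.4). The cap's top read about 3 mm high in the same way, so the bowl is fully home at 120 mm. The cap still stands at its spot in the tray.

```bash
python3 -c "
from workcell import env
print(env.job_done())"
```

```text
the job is handed in; nothing more can be done
None
```

I've handed the job in: the cap stands mouth down in the large green tray, and the bowl hangs upside down on the stout peg, fully home by camera check, with the gripper clear; no verdict was returned.

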